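# Dress the sawn end of a wall strap in the laundry-room vise

### The arm

A 7-joint arm with a two-finger parallel gripper is mounted at the origin on the work surface. World frame = base frame: x ahead of the robot, y to its left, z up, the work surface at z = 0. Lengths are in m, angles in rad, forces in N, time in s.
With the tool pointing down it reaches from about 0.4 to 0.85 m from the base axis. Payload 4.5 kg.
Tool frame: the origin (TCP) lies where the fingers leave the gripper's body, on its centre line; the fingertips stand 64 mm ahead of it and the grasp point (between the pads) lies 45 mm ahead of it; z points along the fingers, y is the line along which they close (so a half turn about z gives the same grasp; the last joint's range is limited). The gripper opens to 88 mm and grips with 3 to 60 N. Pads are 18 mm wide; open, the fingers measure 123 mm over their backs; the gripper's body (75 mm by 187 mm) begins 45 mm behind the grasp point.
Start: joints at [1.292, 0.689, -0.195, 1.565, 0.157, 0.902, -0.215], TCP at [0.192, -0.595, 0.303] pointing down, gripper open.
Joint ranges: [-3.01, 3.01], [-0.46, 2.08], [-1.47, 1.51], [0.13, 2.56], [-1, 4.14], [0.04, 2.09], [-2.66, 2.66]. Speed limits (rad/s): [2.57, 2.57, 3.14, 3.14, 3.14, 3.14, 3.14].

### API

Orientations are given as a unit quaternion [x, y, z, w].
In Python, from plant import r gives the robot as it stands.
- The arm moves only by the tool play_rows, never from a script. Its arguments are lists of equal length, an entry for each row: "translation": the shift along the tool's x, y, z in m, a list of three; "delta_rot": the turn, a rotation vector about the tool's x, y, z in degrees, a list of three; "grip": the opening, from -1 (shut) to 1 (fully open). In form: {"translation": [[x, y, z], ...], "delta_rot": [[rx, ry, rz], ...], "grip": [grip, ...]}. A call has 1 to 20 rows; each row shifts and turns the commanded pose from where the row before left it, along the tool's axes as they then stand; what a row does not reach is not made up. A row lasts 1/8 s, in which the tool goes at most 62.5 mm and 10.7 degrees, less where a joint would pass 70% of its speed; a pose out of reach is approached as far as the arm can. A call with a gripper value outside its range is refused whole. The fingers move at their own pace and stop on an object; "squeeze" is the grip in N (left out, the last holds). Time passes only in rows, so rows that do not move let the fingers close. It gives the time, the measured TCP pose, the force, the opening and the grip force at its end, in the units of the state.
- r.get_state(): the state, without advancing time (a new reading comes with each control period).
- r.snapshot(name): name is "side" or "top" or "wrist"; returns the picture (420x560x3 uint8, blue, green, red); there is no depth.
- r.get_calibration(name): a dict with "intrinsics" (3x3 intrinsics, pixels), "eye" and "rotation" of the camera in the world. Camera axes: x right, y up, looking along -z (the intrinsics and any distortion apply to the point x, -y, -z); pixel columns grow to the right and rows downward; lengths in m; the calibration is good to about 2 mm. A picture is of the moment at which its call begins: read the wrist's pose just before it. get_calibration takes no time and is no camera call; for the wrist camera it gives the pose at the moment of the call.
- r.finish_job(): hands the job in; it is judged then, once.
Trained networks look in the newest picture that a camera, given by its name, has taken for a name from the list of things; names that differ only in an ending like _2 or _b are one class to them, and where a whole thing is asked for, a point or a joint stands for the part that bears it (a point fixed in the world has none). Each returns a list of dicts, best first, with "confidence" (0 to 1); they miss things now and then, are a little off and sometimes report something else, mostly with a low value. They report only what shows in the picture. A call takes as long as a camera call. They do not tell look-alikes from the thing itself.
- r.look_for(camera, target): "point" ([x, y, z] in m, in world coordinates, good to about 4 mm: the middle of the surface that is visible of it).
- r.silhouettes(camera, target): "pixels" (420x560 bool, what is visible of it).
The state is a dict: "clock": time; "q": joint angles; "qd": joint speeds; "joint_torque": joint torques, N m; "tool_pos": TCP position; "eef_rot": TCP orientation; "contact_force": force on the tool from outside, world axes, zero at the start; "moment": the same for the moment, N m; "opening": opening from 0.0 (shut) to 1.0 (fully open); "finger_force": force on a finger pad.
Only numpy, scipy, OpenCV 4.12 (cv2) and the standard library are available. Lean on these libraries where they do the work, as an engineer would, in place of code of your own. Each camera call takes 0.05 s, during which the arm holds its last target. There are 200 camera calls.

### The job

Take the flat file from its slot in the wooden rest and dress the sawn top end of the steel strap held in the vise with at least three level forward strokes, pushed away from the vise's screw-handle side, each running from the tip third of the blade to its heel third under a light, steady pressure of about 5 newtons. File on the push only: at the end of each push lift the file clear before bringing it back, so that the strap is never dragged backwards. Then lay the file gently back in the same slot as you found it, and leave the other things where they are.

Things in the scene. Friction and masses are not known exactly. Their poses are not given: they have to be found in the camera images.
- flat_file: flat file: straight blade 150 x 18 x 5 mm on a pale wooden handle with brass collar. Origin: heel of the blade (where it leaves the handle), in its underside, midway across; x along the blade (tip at +150 mm, handle end at -100 mm), z up. 0.14 kg, balance point near x = +45 mm. It starts level in one slot of the rest, underside 36 mm above the table, handle hanging free
- flat_file_grip (a point): place to pinch the flat file: on the handle's axis, 30 mm behind the heel, 2.5 mm above the underside plane; axes as the file's. The handle is 22 mm wide (along y, flat sides) and 24 mm high, 100 mm long. Held here from above with 40 N or more, it stays put under filing loads of about 5 N
- round_file: a round file of the same length and handle, tapering 9 mm blade, in the other slot of the rest; a bystander. Origin and axes as for the flat file
- rest: wooden file rest 140 x 130 x 48 mm, fixed: two upright 14 mm boards across it (centres at x = -53 and +50 mm) with notches 28 mm wide, 12 mm deep at y = +38 and -38 mm, floors 36 mm above the table. Origin: centre of its underside. A file lies along the rest's x, heel at x = -70 mm, handle out to -x. Either file may be in either slot
- jaw_mid (a point): on the fixed bench vise: middle of the jaw line, 95 mm above the table. x: square to the jaws, away from screw and T-handle, the forward direction of the strokes; y along the 70 mm jaws (30 mm deep each); z up. The strap stands upright centred here, 16 mm wide (y), 3 mm thick (x); its sawn top end is 30 to 44 mm higher than this point, unmeasured: find it by touch or sight
- strap (a joint): rocking of the strap in the rubber-faced jaws, about the jaw line: 0 upright, positive when its top leans forward (away from the T-handle), negative when dragged back towards it; springs back with about 4 N m/rad, so 3 N along the stroke at the top leans it some 0.03 rad. Steel on file rubs with a friction coefficient near 0.6
- spanner: open spanner 170 mm long lying beside the vise; a bystander
- foot0: levelling foot of a washing machine, 42 mm across, 52 mm high, beside the vise; a bystander
- foot1: a second such foot; a bystander
- softener: white bottle 74 mm across, 200 mm high, on the left of the table; a bystander
- scoop_cup: clear dosing cup 64 mm across, 55 mm high, on the left; a bystander
Mind the look-alikes: they are no part of the job. Of the things that look like the rest, take the one that is farthest to the robot's right at the start. What is shaped like the part that bears jaw_mid but orange is not meant.

How it is judged:
On the way, in this order (a step that is already met when the one before it is completed fails the run):
1. first stroke begun: strap bears on the blade over 100 mm from the heel with over 2 N; file level within 10 degrees, square to the jaws within 15 degrees, centred within 10 mm (contact force between flat_file and strap above 2 N and angle between flat_file's own z axis and vertical below 0.17 rad and y of jaw_mid in the frame of flat_file between -0.01 and 0.01 m and angle between the x axis of flat_file and the x axis of jaw_mid, either way round below 0.26 rad and x of jaw_mid in the frame of flat_file above 0.1 m), for 0.04 s.
2. first stroke run out to less than 65 mm from the heel, still bearing with more than 2 N and pushing the strap forward (leaning more than 0.004 rad) (contact force between flat_file and strap above 2 N and angle between flat_file's own z axis and vertical below 0.17 rad and y of jaw_mid in the frame of flat_file between -0.01 and 0.01 m and angle between the x axis of flat_file and the x axis of jaw_mid, either way round below 0.26 rad and x of jaw_mid in the frame of flat_file below 0.065 m and value of joint strap above 0.004 rad), for 0.04 s.
3. file lifted off the strap at the end of the first stroke (less than 75 mm from the heel) (contact force between flat_file and strap below 0.05 N and x of jaw_mid in the frame of flat_file below 0.075 m), for 0.1 s.
4. second stroke begun: strap bears on the blade over 100 mm from the heel with over 2 N; file level within 10 degrees, square to the jaws within 15 degrees, centred within 10 mm (all of step 1), for 0.04 s.
5. second stroke run out to less than 65 mm from the heel, still bearing with more than 2 N and pushing the strap forward (leaning more than 0.004 rad) (all of step 2), for 0.04 s.
6. file lifted off the strap at the end of the second stroke (less than 75 mm from the heel) (all of step 3), for 0.1 s.
7. third stroke begun: strap bears on the blade over 100 mm from the heel with over 2 N; file level within 10 degrees, square to the jaws within 15 degrees, centred within 10 mm (all of step 4), for 0.04 s.
8. third stroke run out to less than 65 mm from the heel, still bearing with more than 2 N and pushing the strap forward (leaning more than 0.004 rad) (all of step 5), for 0.04 s.
9. file lifted off the strap at the end of the third stroke (less than 75 mm from the heel) (all of step 6), for 0.1 s.
At the end, for the whole second after the job is handed in: The flat file lies back in the slot it came from: within 20 mm of where it lay, its underside no more than 4 mm above the notch floors, level within 4 degrees, at rest and released (distance of flat_file from where it was at the start of the episode below 0.02 m and z of flat_file in the frame of rest below 0.04 m and angle between flat_file's own z axis and vertical below 0.07 rad and linear speed of flat_file below 0.02 m/s and contact force between the fingers and flat_file below 0.1 N); the robot touches nothing.
It fails at once if the file bears down on the strap with more than 15 N (contact force between flat_file and strap above 15 N).
It fails at once if the strap is dragged backwards: its top pulled towards the T-handle by more than 0.015 rad (about 1.5 N of drag) (value of joint strap below -0.015 rad).
It fails at once if the strap is shoved over by more than 0.15 rad (value of joint strap above 0.15 rad).
It fails at once if a bystander (round file, spanner, foot, bottle or cup) is shifted by more than 30 mm (distance of any of round_file, spanner, foot0, foot1, softener, scoop_cup from where it was at the start of the episode above 0.03 m).
It fails at once if the file is dropped or flung into the rest: moving faster than 0.5 m/s within 24 mm above its seat (linear speed of flat_file above 0.5 m/s and z of flat_file in the frame of rest below 0.06 m and horizontal distance between flat_file and rest below 0.12 m).
It also fails if it takes over 72 s, if anything falls off the work surface, if the arm or the gripper's body presses on something with over 40 N, if the wrist force passes 120 N, or if a joint passes its speed limit or range.

## Working session

There is one attempt and no reset: what is moved stays moved. The work goes in short steps, Python scripts to look and compute and a tool call to move; the robot and the scene stay as the last step left them, time stands still between calls to the robot, and variables do not carry over. Pictures are saved under pics/ and viewed, at most 12 in all, crops included, and the job is handed in when it is done.

Besides the shell and the picture viewer there is one more tool, called after ">>>" by a JSON object that holds its "fn" and its "kwargs", one argument or row to a line. play_rows: Moves the arm, as the interface text tells. Its arguments: {"type":"object","properties":{"translation":{"type":"array","items":{"type":"array","items":{"type":"number"}}},"delta_rot":{"type":"array","items":{"type":"array","items":{"type":"number"}}},"grip":{"type":"array","items":{"type":"number"}},"squeeze":{"type":"number"}},"required":["translation","delta_rot","grip"]}

```bash
mkdir -p pics
python3 - <<'E'
from plant import r
import cv2,numpy as np
s=r.get_state();print({k:np.round(v,3).tolist() for k,v in s.items()})
for c in ("side","top"):
    cv2.imwrite(f"pics/{c}0.png",r.snapshot(c))
    k=r.get_calibration(c);print(c,{a:np.round(b,3).tolist() for a,b in k.items()})
    for t in ("flat_file","round_file","rest","jaw_mid","strap","spanner","foot0","softener","scoop_cup"):
        print(t,[(np.round(d["point"],3).tolist(),round(d["confidence"],2)) for d in r.look_for(c,t)])
E
```

```text
{'clock': 0.0, 'q': [1.292, 0.69, -0.195, 1.566, 0.157, 0.902, -0.215], 'qd': [-0.0, 0.0, -0.001, 0.0, 0.001, 0.001, 0.001], 'joint_torque': [-0.0, -52.755, -1.267, -15.343, -0.053, 0.007, 0.0], 'tool_pos': [0.192, -0.594, 0.302], 'eef_rot': [0.988, 0.156, -0.0, -0.001], 'contact_force': [-0.241, -0.871, -0.215], 'moment': [-0.01, -0.018, 0.014], 'finger_force': 0.0, 'opening': 1.002}
side {'intrinsics': [[491.639, 0.0, 276.801], [0.0, 491.639, 209.487], [0.0, 0.0, 1.0]], 'eye': [0.353, 1.07, 0.895], 'rotation': [-0.039, 0.437, 0.896, -0.07]}
flat_file [([0.565, -0.203, 0.044], 0.79), ([0.684, 0.253, 0.008], 0.28)]
round_file [([0.53, -0.268, 0.047], 0.66)]
rest [([0.379, 0.21, 0.013], 0.89), ([0.641, -0.247, 0.01], 0.88)]
jaw_mid [([0.65, 0.139, 0.052], 0.95), ([0.286, -0.189, 0.052], 0.91)]
strap [([0.652, 0.136, 0.051], 0.17)]
spanner [([0.687, 0.25, 0.009], 0.87)]
foot0 [([0.555, 0.202, 0.013], 0.77), ([0.762, 0.195, 0.011], 0.52)]
softener [([0.426, 0.448, 0.152], 0.69)]
scoop_cup [([0.645, 0.447, 0.033], 0.7), ([0.762, 0.195, 0.011], 0.21)]
top {'intrinsics': [[405.195, 0.0, 278.885], [0.0, 405.195, 213.642], [0.0, 0.0, 1.0]], 'eye': [0.456, 0.074, 1.171], 'rotation': [0.013, -0.023, -0.699, 0.715]}
flat_file [([0.597, -0.215, 0.044], 0.8), ([0.435, 0.423, 0.136], 0.49)]
round_file [([0.533, -0.279, 0.049], 0.98)]
rest [([0.635, -0.277, 0.01], 0.7), ([0.38, 0.203, 0.015], 0.6), ([0.64, 0.468, 0.03], 0.58)]
jaw_mid [([0.286, -0.211, 0.061], 0.74), ([0.656, 0.109, 0.065], 0.64)]
strap []
spanner [([0.688, 0.251, 0.007], 0.59)]
foot0 [([0.557, 0.196, 0.008], 0.62), ([0.76, 0.192, 0.011], 0.55), ([0.687, 0.25, 0.007], 0.55)]
softener [([0.431, 0.422, 0.134], 0.57), ([0.594, -0.217, 0.04], 0.53)]
scoop_cup [([0.64, 0.468, 0.034], 0.58)]
```

View pics/side0.png

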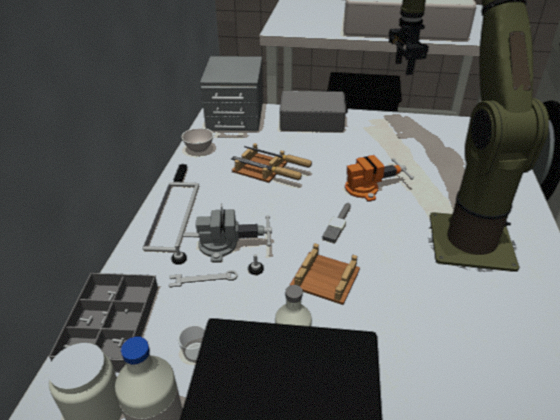

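View pics/top0.png

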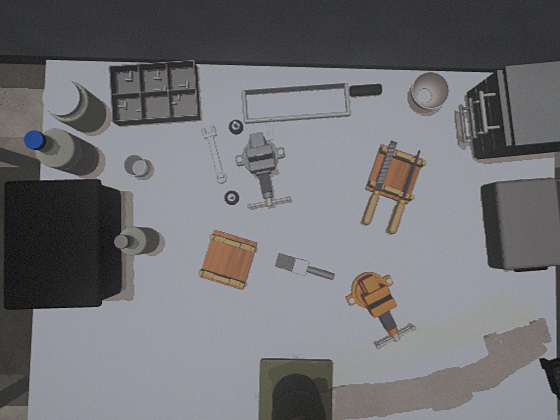

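Side view: grey vise at (220,230) with its T-handle towards the robot. The rest with both files is at (270,165), and an empty rest and the orange vise are the decoys. In the top view the flat file is the left one, with its handle at (370,208) and blade at (390,155).

```bash
cat > h.py <<'E'
from plant import r
import numpy as np,cv2
from scipy.spatial.transform import Rotation as R
def cam(c):
    k=r.get_calibration(c);return np.array(k["intrinsics"]),np.array(k["eye"]),R.from_quat(k["rotation"]).as_matrix()
def proj(k,P):
    K,e,M=k;p=(np.atleast_2d(P)-e)@M*[1,-1,-1];q=p@K.T;return q[:,:2]/q[:,2:]
def back(k,uv,z):
    K,e,M=k;uv=np.atleast_2d(uv).astype(float)
    d=(np.c_[uv,np.ones(len(uv))]@np.linalg.inv(K).T*[1,-1,-1])@M.T
    return e+d*((z-e[2])/d[:,2])[:,None]
def yaw(s):
    x=R.from_quat(s["eef_rot"]).as_matrix()[:,0];return np.degrees(np.arctan2(x[1],x[0]))
def go(pos,yw):
    "rotation first (tool z deg), then translation in the rotated, vertical tool frame"
    s=r.get_state();dz=-(yw-yaw(s));dz=(dz+180)%360-180
    T=R.from_euler('z',yw,degrees=True)*R.from_euler('x',180,degrees=True)
    cur=R.from_quat(s["eef_rot"])
    tilt=(cur.inv()*T).as_rotvec(degrees=True)
    print("pos",np.round(s["tool_pos"],4),"yaw",round(yaw(s),2),"rotvec",np.round(tilt,2),"trans",np.round(T.inv().apply(np.array(pos)-s["tool_pos"]),4))
E
python3 - <<'E'
from h import *
K,e,M=cam("wrist");s=r.get_state();T=R.from_quat(s["eef_rot"]).as_matrix()
print(K[0,0],"eye in tool",T.T@(e-s["tool_pos"]),"\n",T.T@M, T)
k=cam("top")
# PCA of blade/rest silhouettes
for c in("top","side"):
  r.snapshot(c);k=cam(c)
  for t,z in(("flat_file",.046),("round_file",.046),("jaw_mid",.095)):
    for d in r.silhouettes(c,t):
        v,u=np.nonzero(d["pixels"]);P=back(k,np.c_[u,v],z)[:,:2];m=P.mean(0);w,V=np.linalg.eigh(np.cov((P-m).T));a=V[:,1]*np.sign(V[0,1])
        print(c,t,round(d["confidence"],2),len(u),m.round(3),"ang",np.degrees(np.arctan2(a[1],a[0])).round(1),np.percentile((P-m)@a,[1,99]).round(3))
go([.53,-.2,.35],-19)
E
```

```text
319.6762562361402 eye in tool [ 0.07441387  0.00076641 -0.0810968 ] 
 [[-6.67250256e-04  9.56904379e-01  2.90402418e-01]
 [ 9.99999256e-01  3.42068706e-04  1.17052303e-03]
 [ 1.02074103e-03  2.90402983e-01 -9.56903896e-01]] [[ 9.51473658e-01  3.07730198e-01  5.73850433e-05]
 [ 3.07730203e-01 -9.51473646e-01 -1.52362399e-04]
 [ 7.71384526e-06  1.62627920e-04 -9.99999987e-01]]
top flat_file 0.66 678 [ 0.598 -0.218] ang -18.4 [-0.112  0.129]
top round_file 0.76 359 [ 0.537 -0.277] ang -18.4 [-0.073  0.153]
top jaw_mid 0.85 1577 [0.642 0.11 ] ang 14.2 [-0.108  0.081]
top jaw_mid 0.56 1879 [ 0.287 -0.201] ang 33.6 [-0.114  0.076]
side round_file 0.63 291 [ 0.535 -0.275] ang -19.3 [-0.075  0.139]
side jaw_mid 0.84 2179 [0.634 0.171] ang 21.3 [-0.109  0.068]
side jaw_mid 0.66 1585 [ 0.285 -0.139] ang 66.4 [-0.109  0.11 ]
side jaw_mid 0.25 363 [ 0.532 -0.199] ang -18.9 [-0.078  0.147]
pos [ 0.1923 -0.5947  0.3027] yaw 17.93 rotvec [ 0.   -0.   36.93] trans [ 0.1908 -0.4831 -0.0473]
```

>>> {"fn": "play_rows", "kwargs": {
  "translation": [
    [0,0,-0.01],
    [0,0,-0.01],
    [0,0,-0.01],
    [0,0,-0.017],
    [0.016,-0.04,0],
    [0.016,-0.04,0],
    [0.016,-0.04,0],
    [0.016,-0.04,0],
    [0.016,-0.04,0],
    [0.016,-0.04,0],
    [0.016,-0.04,0],
    [0.016,-0.04,0],
    [0.016,-0.04,0],
    [0.016,-0.04,0],
    [0.016,-0.04,0],
    [0.016,-0.043,0],
    [0,0,0],
    [0,0,0]
  ],
  "delta_rot": [
    [0,0,9.2],
    [0,0,9.2],
    [0,0,9.2],
    [0,0,9.3],
    [0,0,0],
    [0,0,0],
    [0,0,0],
    [0,0,0],
    [0,0,0],
    [0,0,0],
    [0,0,0],
    [0,0,0],
    [0,0,0],
    [0,0,0],
    [0,0,0],
    [0,0,0],
    [0,0,0],
    [0,0,0]
  ],
  "grip": [0.1,0.1,0.1,0.1,0.1,0.1,0.1,0.1,0.1,0.1,0.1,0.1,0.1,0.1,0.1,0.1,0.1,0.1],
  "squeeze": 55
}}

```text
clock: 3.65
tool_pos: [0.5306, -0.2009, 0.3496]
eef_rot: [0.986, -0.165, -0.0, 0.0]
contact_force: [-1.0, -0.0, 1.1]
opening: 0.552
finger_force: 0.0
```

Run:
```python
from h import *
s=r.get_state();print(np.round(s["tool_pos"],4),yaw(s),s["opening"],s["q"],s["contact_force"],s["clock"])
k=cam("wrist");im=r.snapshot("wrist");cv2.imwrite("pics/w1.png",im)
for t,z in(("flat_file",.041),("round_file",.045)):
    for d in r.silhouettes("wrist",t):
        v,u=np.nonzero(d["pixels"]);P=back(k,np.c_[u,v],z)[:,:2];m=P.mean(0);w,V=np.linalg.eigh(np.cov((P-m).T));a=V[:,1]*np.sign(V[0,1])
        print(t,round(d["confidence"],2),len(u),m.round(4),"ang",np.degrees(np.arctan2(a[1],a[0])).round(2),np.percentile((P-m)@a,[1,99]).round(3))
```

```text
[ 0.5306 -0.2009  0.3496] -18.99141401604226 0.5524499277144573 [ 0.27528491  0.55272963  0.0082249   1.69068861 -0.00438651  0.89862081
 -1.61724064] [-1.01794391 -0.01572683  1.0729562 ] 3.65
flat_file 0.91 3630 [ 0.607  -0.2237] ang -18.53 [-0.122  0.113]
round_file 0.67 2432 [ 0.5548 -0.2855] ang -18.41 [-0.093  0.139]
```

View pics/w1.png

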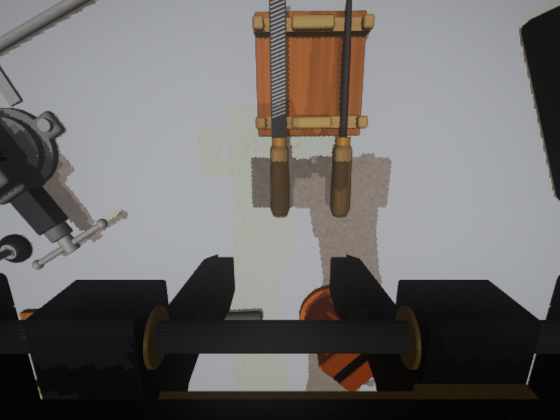

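The wrist view shows the flat file with its handle end at (281,215), its collar/heel at about (279,137), and the blade running up to (278,0). The round file is beside it at (342,180).

Run:
```python
from h import *
k=cam("wrist")
ms=[d for d in r.silhouettes("wrist","flat_file")][0]["pixels"]
c=[]
for v in(20,60,100,125,150,170,190,205,212):
    u=np.nonzero(ms[v])[0];p=back(k,[u.mean(),v],.041 if v<137 else .0385)[0,:2];c.append(p);print(v,u.min(),u.max(),p.round(4))
c=np.array(c);f=cv2.fitLine(c.astype(np.float32),cv2.DIST_L2,0,.01,.01).ravel();a=f[:2]*np.sign(f[0]);print("ang",np.degrees(np.arctan2(a[1],a[0])))
vend=np.nonzero(ms.any(1))[0].max()
E_=back(k,[281,vend],.0385)[0,:2];H=back(k,[279,137],.043)[0,:2]
print(vend,"end",E_,"heel",H,"len",np.linalg.norm(E_-H))
# combine: heel along axis from handle end +100
m=c.mean(0);s1=(E_-m)@a+.1;s2=(H-m)@a;print(s1,s2)
heel=m+a*(s1+s2)/2;grip=heel-a*.03;print("heel",heel,"grip",grip)
# rest edges check: predicted rest at heel+.07 along, file y offset 38
ya=np.degrees(np.arctan2(a[1],a[0]))
go([*grip,.0385+.045+.08],ya)
```

```text
20 269 285 [ 0.6975 -0.2556]
60 270 285 [ 0.6604 -0.2432]
100 271 285 [ 0.6207 -0.2298]
125 271 285 [ 0.5946 -0.2206]
150 270 287 [ 0.5669 -0.2115]
170 270 288 [ 0.5439 -0.2041]
190 270 288 [ 0.5202 -0.1958]
205 270 288 [ 0.5018 -0.1894]
212 271 287 [ 0.4931 -0.1863]
ang -18.702957
217 end [ 0.48590768 -0.18651653] heel [ 0.58137832 -0.21727465] len 0.1003030627287974
0.003904311393075996 0.004196458204335897
heel [ 0.58150318 -0.21645029] grip [ 0.55308737 -0.20683044]
pos [ 0.5302 -0.2017  0.3498] yaw -19.12 rotvec [ 0.04  0.   -0.41] trans [ 0.0233 -0.0025  0.1863]
```

>>> {"fn": "play_rows", "kwargs": {
  "translation": [
    [0.012,-0.001,0.03],
    [0.011,-0.001,0.04],
    [0,0,0.04],
    [0,0,0.04],
    [0,0,0.036],
    [0,0,0],
    [0,0,0]
  ],
  "delta_rot": [
    [0,0,-0.2],
    [0,0,-0.2],
    [0,0,0],
    [0,0,0],
    [0,0,0],
    [0,0,0],
    [0,0,0]
  ],
  "grip": [0.1,0.1,0.1,0.1,0.1,0.1,0.1]
}}

```text
clock: 4.72
tool_pos: [0.5539, -0.2067, 0.165]
eef_rot: [0.987, -0.162, 0.001, 0.0]
contact_force: [0.2, 0.4, 0.7]
opening: 0.548
finger_force: 0.0
```

Run:
```python
from h import *
s=r.get_state();k=cam("wrist");im=r.snapshot("wrist");cv2.imwrite("pics/w2.png",im)
ms=r.silhouettes("wrist","flat_file")[0]["pixels"];c=[]
rows=np.nonzero(ms.any(1))[0];print(rows.min(),rows.max())
for v in range(rows.min()+2,rows.max(),20):
    u=np.nonzero(ms[v])[0];p=back(k,[u.mean(),v],.0405)[0,:2];c.append(p);print(v,u.min(),u.max(),p.round(4))
print("offset vs tool:",np.round([R.from_quat(s["eef_rot"]).inv().apply(np.append(p,.04)-s["tool_pos"])[:2] for p in c],4).tolist())
go([.5531,-.2068,.0835],-18.6); print(s["contact_force"])
```

```text
0 319
2 264 294 [ 0.6843 -0.25  ]
22 263 294 [ 0.675  -0.2466]
42 264 294 [ 0.6653 -0.2436]
62 263 294 [ 0.6554 -0.2399]
82 264 294 [ 0.645  -0.2367]
102 265 293 [ 0.6343 -0.233 ]
122 265 293 [ 0.6233 -0.2293]
142 266 293 [ 0.6117 -0.2257]
162 266 292 [ 0.6    -0.2213]
182 266 294 [ 0.5875 -0.2178]
202 267 292 [ 0.5749 -0.2131]
222 264 296 [ 0.5616 -0.209 ]
242 264 296 [ 0.5478 -0.2043]
262 264 296 [ 0.5335 -0.1995]
282 264 297 [ 0.5186 -0.1948]
302 264 296 [ 0.5032 -0.1892]
offset vs tool: [[0.1371, -0.0006], [0.1272, -0.0009], [0.117, -0.0007], [0.1065, -0.001], [0.0956, -0.0007], [0.0843, -0.0008], [0.0726, -0.0008], [0.0606, -0.0005], [0.0481, -0.0009], [0.0351, -0.0003], [0.0216, -0.0006], [0.0077, -0.0003], [-0.0068, -0.0004], [-0.0219, -0.0004], [-0.0376, -0.0001], [-0.0539, -0.0005]]
pos [ 0.5543 -0.2066  0.1655] yaw -18.61 rotvec [ 0.01 -0.19 -0.01] trans [-0.0011  0.0006  0.082 ]
[0.15046541 0.41512466 0.7457364 ]
```

View pics/w2.png

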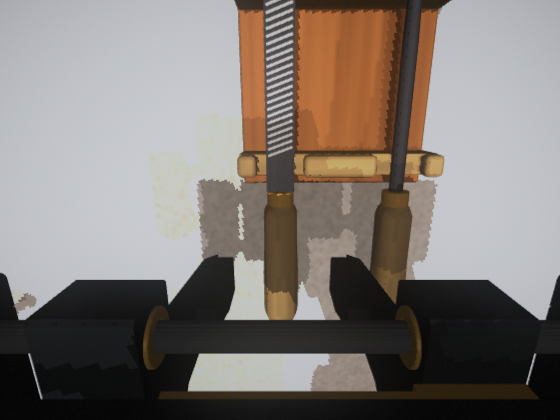

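The handle at (281,255) sits centred between the fingers and the round file's handle (393,240) is clear of the right finger. I'll descend and pinch.

>>> {"fn": "play_rows", "kwargs": {
  "translation": [
    [0,0,0.02],
    [-0.001,0,0.02],
    [0,0,0.02],
    [0,0,0.012],
    [0,0,0.01],
    [0,0,0],
    [0,0,0],
    [0,0,0],
    [0,0,0],
    [0,0,0],
    [0,0,0],
    [0,0,0],
    [0,0,0]
  ],
  "delta_rot": [
    [0,0,0],
    [0,0,0],
    [0,0,0],
    [0,0,0],
    [0,0,0],
    [0,0,0],
    [0,0,0],
    [0,0,0],
    [0,0,0],
    [0,0,0],
    [0,0,0],
    [0,0,0],
    [0,0,0]
  ],
  "grip": [0.1,0.1,0.1,0.1,0.1,0.1,0.1,-1,-1,-1,-1,-1,-1],
  "squeeze": 55
}}

```text
clock: 6.45
tool_pos: [0.5526, -0.2056, 0.0818]
eef_rot: [0.987, -0.161, 0.0, 0.0]
contact_force: [-0.1, 0.2, 1.4]
opening: 0.243
finger_force: 55.0
```

Run:
```python
from h import *
s=r.get_state();print({k:np.round(s[k],4).tolist() for k in("clock","tool_pos","eef_rot","contact_force","moment","opening","finger_force")},yaw(s))
```

```text
{'clock': 6.45, 'tool_pos': [0.5526, -0.2056, 0.0818], 'eef_rot': [0.9869, -0.1614, 0.0002, 0.0], 'contact_force': [-0.1455, 0.1757, 1.3562], 'moment': [0.1253, -0.0445, -0.0299], 'opening': 0.2433, 'finger_force': 54.9911} -18.577142474857038
```

>>> {"fn": "play_rows", "kwargs": {
  "translation": [
    [0,0,-0.01],
    [0,0,-0.02],
    [0,0,-0.03],
    [0,0,-0.04],
    [0,0,-0.04],
    [0,0,-0.04],
    [0,0,-0.04],
    [0,0,-0.018],
    [0,0,0],
    [0,0,0],
    [0,0,0],
    [0.008,-0.04,0],
    [0.008,-0.04,0],
    [0.008,-0.04,0],
    [0.008,-0.04,0],
    [0.008,-0.04,0],
    [0.008,-0.03,0],
    [0,0,0],
    [0,0,0],
    [0,0,0]
  ],
  "delta_rot": [
    [0,0,0],
    [0,0,0],
    [0,0,0],
    [0,0,0],
    [0,0,0],
    [0,0,0],
    [0,0,0],
    [0,0,0],
    [0,0,-9.5],
    [0,0,-9.5],
    [0,0,-9.6],
    [0,0,0],
    [0,0,0],
    [0,0,0],
    [0,0,0],
    [0,0,0],
    [0,0,0],
    [0,0,0],
    [0,0,0],
    [0,0,0]
  ],
  "grip": [-1,-1,-1,-1,-1,-1,-1,-1,-1,-1,-1,-1,-1,-1,-1,-1,-1,-1,-1,-1]
}}

```text
clock: 8.95
tool_pos: [0.5595, 0.0273, 0.32]
eef_rot: [0.996, 0.086, -0.0, 0.001]
contact_force: [0.1, 0.5, -1.6]
opening: 0.238
finger_force: 55.0
```

Run:
```python
from h import *
s=r.get_state();print({k:np.round(s[k],4).tolist() for k in("clock","tool_pos","eef_rot","contact_force","moment","opening","finger_force")},yaw(s))
k=cam("wrist");cv2.imwrite("pics/w3.png",r.snapshot("wrist"))
for t in("jaw_mid","strap","flat_file"):
    print(t,[(np.round(d["point"],4).tolist(),round(d["confidence"],2)) for d in r.look_for("wrist",t)])
np.savez("w3.npz",K=k[0],e=k[1],M=k[2],tp=s["tool_pos"],q=s["eef_rot"])
```

```text
{'clock': 8.95, 'tool_pos': [0.5595, 0.0273, 0.32], 'eef_rot': [0.9963, 0.086, -0.0, 0.0007], 'contact_force': [0.0694, 0.5033, -1.5737], 'moment': [-0.0305, 0.0577, 0.0094], 'opening': 0.2378, 'finger_force': 54.9904} 9.8667444412618
jaw_mid [([0.6569, 0.106, 0.0876], 0.59), ([0.6124, 0.0376, 0.2785], 0.3)]
strap [([0.6546, 0.1145, 0.1239], 0.5)]
flat_file [([0.6101, 0.0392, 0.279], 0.66)]
```

View pics/w3.png

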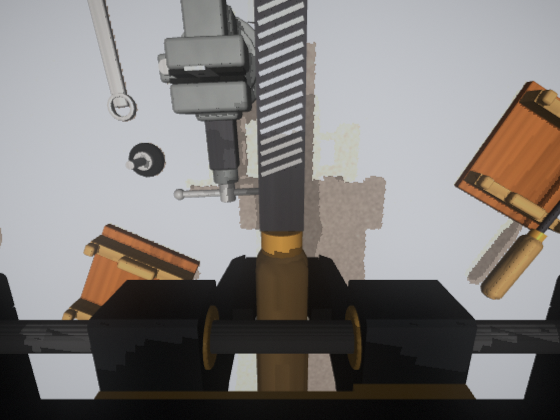

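The strap's sawn end is the thin bright sliver at about (184–205, 68), between jaw blocks at (205,50) and (210,97). The T-handle bar is at (225,190). The file is straight in the hand along column 281.

Run:
```python
import cv2
im=cv2.imread("pics/w3.png")[20:125,150:260]
cv2.imwrite("pics/w3c.png",cv2.resize(im,None,fx=5.6,fy=5.6,interpolation=cv2.INTER_CUBIC))
```

```text
(no output)
```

View pics/w3c.png

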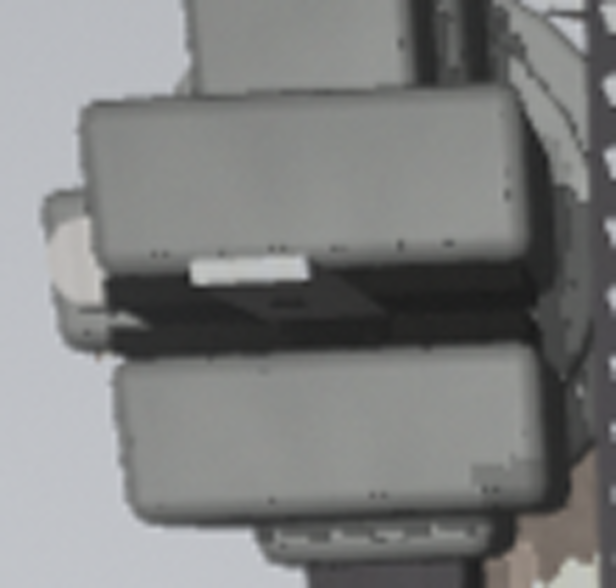

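Run:
```python
from h import *
w=np.load("w3.npz");k=(w["K"],w["e"],w["M"])
f=lambda p:np.array(p)/5.6+[150,20]
L,Rr=back(k,[f((109,313)),f((532,300))],.095);print("jaw mid",(L+Rr)/2,"len",np.linalg.norm(L-Rr))
def ang(p,q):
    a,b=back(k,[f(p),f(q)],.095);d=a-b;return np.degrees(np.arctan2(-d[0],d[1])),np.linalg.norm(d[:2])
for p,q in(((85,105),(515,90)),((100,266),(530,258)),((118,362),(535,345)),((140,517),(565,512)),((190,262),(310,257)),((190,283),(310,279))):print(ang(p,q))
for z in(.125,.132,.139):
    S=back(k,[f((250,270)),f((190,271)),f((310,268))],z);print(z,S[0].round(4),"w",np.linalg.norm(S[1]-S[2]).round(4))
# T-handle screw axis direction: screw boss at (228,190) image
print(back(k,[[228,190],[205,0]],.06))
T=R.from_quat(w["q"]);print(proj(k,w["tp"]+T.apply([0,0,.09])))
```

```text
jaw mid [0.65799689 0.11030579 0.095     ] len 0.06683973470177126
(np.float64(11.61119426736535), np.float64(0.06590948603721272))
(np.float64(10.802678953071728), np.float64(0.06742838678212311))
(np.float64(11.98938016428075), np.float64(0.06641966109872019))
(np.float64(10.466632395633134), np.float64(0.06920665320085297))
(np.float64(12.005829732112007), np.float64(0.01885557042810334))
(np.float64(11.576940509238542), np.float64(0.018899916999588463))
0.125 [0.6586 0.1136 0.125 ] w 0.017
0.132 [0.658  0.1118 0.132 ] w 0.0166
0.139 [0.6573 0.1099 0.139 ] w 0.0161
[[0.5493263  0.08407381 0.06      ]
 [0.72409366 0.12705396 0.06      ]]
[[280.58905823 252.48250698]]
```

Run:
```python
from h import *
a=np.array([np.cos(np.radians(11.5)),np.sin(np.radians(11.5))])
j=np.array([.658,.1107]);go([*(j-a*.156),.210],11.5)
```

```text
pos [0.5597 0.0284 0.3197] yaw 9.95 rotvec [ 0.02  0.01 -1.55] trans [-0.0432 -0.061   0.1097]
```

>>> {"fn": "play_rows", "kwargs": {
  "translation": [
    [0,0,0],
    [-0.01,-0.015,0],
    [-0.011,-0.015,0],
    [-0.011,-0.015,0.01],
    [-0.011,-0.016,0.02],
    [0,0,0.03],
    [0,0,0.03],
    [0,0,0.02],
    [0,0,0],
    [0,0,0],
    [0,0,0],
    [0,0,0]
  ],
  "delta_rot": [
    [0,0,-1.5],
    [0,0,0],
    [0,0,0],
    [0,0,0],
    [0,0,0],
    [0,0,0],
    [0,0,0],
    [0,0,0],
    [0,0,0],
    [0,0,0],
    [0,0,0],
    [0,0,0]
  ],
  "grip": [-1,-1,-1,-1,-1,-1,-1,-1,-1,-1,-1,-1]
}}

```text
clock: 10.65
tool_pos: [0.5057, 0.0805, 0.2104]
eef_rot: [0.995, 0.1, 0.001, -0.0]
contact_force: [0.4, 0.0, -0.8]
opening: 0.244
finger_force: 55.0
```

```bash
cat > st.py <<'E'
from h import *
a=np.array([np.cos(np.radians(11.5)),np.sin(np.radians(11.5))]);j=np.array([.658,.1107])
s=r.get_state();d=j-s["tool_pos"][:2]
print("t",round(s["clock"],2),"pos",np.round(s["tool_pos"],4),"yaw",round(yaw(s),2),"file x",round(d@a-.031,4),"off",round(d@[-a[1],a[0]],4),"F",np.round(s["contact_force"],2),"M",np.round(s["moment"],3))
E
python3 - <<'E'
import st
from h import *
ks=cam("side");im=r.snapshot("side");cv2.imwrite("pics/s2.png",cv2.resize(im[140:280,150:310],None,fx=4.5,fy=4,interpolation=cv2.INTER_CUBIC))
import importlib;importlib.reload(st)
E
```

```text
t 10.65 pos [0.5057 0.0805 0.2104] yaw 11.52 file x 0.1243 off -0.0008 F [ 0.36  0.01 -0.84] M [0.003 0.128 0.017]
t 10.7 pos [0.5056 0.0805 0.2103] yaw 11.51 file x 0.1244 off -0.0008 F [ 0.21  0.36 -2.01] M [-0.055  0.113  0.03 ]
```

View pics/s2.png

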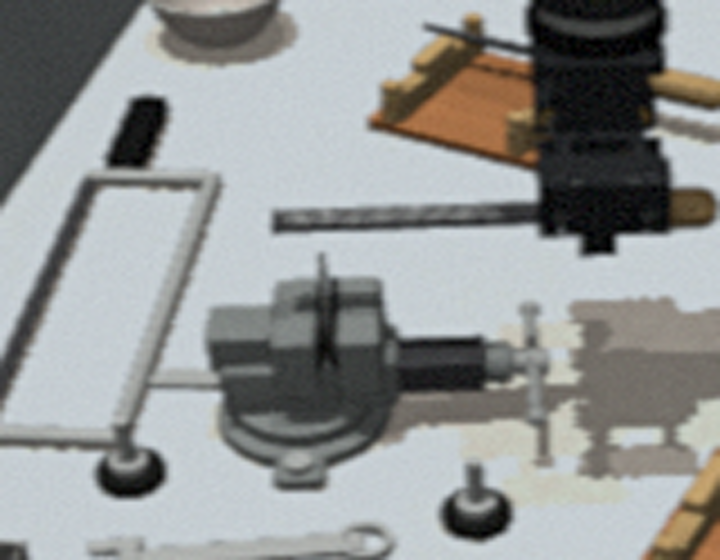

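In the side crop the file is level above the strap, whose tip is at crop (322,255), i.e. image (221.6,203.8).

Run:
```python
from h import *
ks=cam("side")
for z in(.125,.13,.135,.139):print(z,proj(ks,[.658,.1107,z]),proj(ks,[.658-.0016,.1107+.008,z]))
import st
```

```text
0.125 [[221.47985997 207.8450712 ]] [[221.31470372 209.80407344]]
0.13 [[221.32895831 206.29737359]] [[221.16261884 208.25323052]]
0.135 [[221.17731587 204.74207824]] [[221.00978351 206.69473514]]
0.139 [[221.05546487 203.49233392]] [[220.88697118 205.44239093]]
t 10.7 pos [0.5056 0.0805 0.2103] yaw 11.51 file x 0.1244 off -0.0008 F [ 0.21  0.36 -2.01] M [-0.055  0.113  0.03 ]
```

>>> {"fn": "play_rows", "kwargs": {
  "translation": [
    [0,0,0.008],
    [0,0,0.008],
    [0,0,0.004],
    [0,0,0.001],
    [0,0,0],
    [0,0,0],
    [0,0,0]
  ],
  "delta_rot": [
    [0,0,0],
    [0,0,0],
    [0,0,0],
    [0,0,0],
    [0,0,0],
    [0,0,0],
    [0,0,0]
  ],
  "grip": [-1,-1,-1,-1,-1,-1,-1]
}}

```text
clock: 11.58
tool_pos: [0.5055, 0.0804, 0.1889]
eef_rot: [0.995, 0.1, 0.0, 0.0]
contact_force: [0.1, -0.2, -0.7]
opening: 0.239
finger_force: 55.0
```

>>> {"fn": "play_rows", "kwargs": {
  "translation": [
    [0.0005,0,0.001],
    [0.0005,0,0.001],
    [0,0,0],
    [0,0,0]
  ],
  "delta_rot": [
    [0,0,0],
    [0,0,0],
    [0,0,0],
    [0,0,0]
  ],
  "grip": [-1,-1,-1,-1]
}}

```text
clock: 12.08
tool_pos: [0.5063, 0.0806, 0.1867]
eef_rot: [0.995, 0.1, -0.0, 0.0]
contact_force: [0.1, 0.7, -1.5]
opening: 0.238
finger_force: 55.0
```

>>> {"fn": "play_rows", "kwargs": {
  "translation": [
    [0.0005,0,0.001],
    [0,0,0],
    [0,0,0]
  ],
  "delta_rot": [
    [0,0,0],
    [0,0,0],
    [0,0,0]
  ],
  "grip": [-1,-1,-1]
}}

```text
clock: 12.45
tool_pos: [0.5068, 0.0807, 0.1857]
eef_rot: [0.995, 0.1, 0.0, 0.0]
contact_force: [-0.4, -0.1, -2.0]
opening: 0.24
finger_force: 55.0
```

>>> {"fn": "play_rows", "kwargs": {
  "translation": [
    [0.0005,0,0.001],
    [0,0,0],
    [0,0,0]
  ],
  "delta_rot": [
    [0,0,0],
    [0,0,0],
    [0,0,0]
  ],
  "grip": [-1,-1,-1]
}}

```text
clock: 12.82
tool_pos: [0.5074, 0.0808, 0.1847]
eef_rot: [0.995, 0.1, 0.0, 0.0]
contact_force: [0.2, -0.1, -1.3]
opening: 0.243
finger_force: 55.0
```

```bash
python3 st.py
```

```text
t 12.82 pos [0.5074 0.0808 0.1847] yaw 11.52 file x 0.1226 off -0.0007 F [ 0.18 -0.1  -1.33] M [-0.034  0.098 -0.018]
```

>>> {"fn": "play_rows", "kwargs": {
  "translation": [
    [0.0005,0,0.001],
    [0,0,0],
    [0,0,0]
  ],
  "delta_rot": [
    [0,0,0],
    [0,0,0],
    [0,0,0]
  ],
  "grip": [-1,-1,-1]
}}

```text
clock: 13.2
tool_pos: [0.5078, 0.0809, 0.1837]
eef_rot: [0.995, 0.1, -0.0, 0.0]
contact_force: [0.0, 0.5, -1.3]
opening: 0.238
finger_force: 55.0
```

```bash
python3 st.py
```

```text
t 13.2 pos [0.5078 0.0809 0.1837] yaw 11.52 file x 0.1221 off -0.0007 F [ 0.01  0.54 -1.32] M [ 0.012  0.093 -0.037]
```

>>> {"fn": "play_rows", "kwargs": {
  "translation": [
    [0.0005,0,0.001],
    [0,0,0],
    [0,0,0]
  ],
  "delta_rot": [
    [0,0,0],
    [0,0,0],
    [0,0,0]
  ],
  "grip": [-1,-1,-1]
}}

```text
clock: 13.58
tool_pos: [0.5083, 0.081, 0.1827]
eef_rot: [0.995, 0.1, -0.0, 0.0]
contact_force: [0.3, -0.7, -1.2]
opening: 0.241
finger_force: 55.0
```

```bash
python3 st.py
```

```text
t 13.57 pos [0.5083 0.081  0.1827] yaw 11.52 file x 0.1216 off -0.0008 F [ 0.32 -0.67 -1.23] M [-0.023  0.128  0.011]
```

>>> {"fn": "play_rows", "kwargs": {
  "translation": [
    [0.0005,0,0.001],
    [0,0,0],
    [0,0,0]
  ],
  "delta_rot": [
    [0,0,0],
    [0,0,0],
    [0,0,0]
  ],
  "grip": [-1,-1,-1]
}}

```text
clock: 13.95
tool_pos: [0.5088, 0.0811, 0.1817]
eef_rot: [0.995, 0.1, 0.0, 0.0]
contact_force: [0.3, -0.1, -0.6]
opening: 0.242
finger_force: 55.0
```

```bash
python3 st.py
```

```text
t 13.95 pos [0.5088 0.0811 0.1817] yaw 11.52 file x 0.1211 off -0.0008 F [ 0.27 -0.1  -0.64] M [-0.01   0.072 -0.008]
```

>>> {"fn": "play_rows", "kwargs": {
  "translation": [
    [0.0005,0,0.001],
    [0,0,0],
    [0,0,0]
  ],
  "delta_rot": [
    [0,0,0],
    [0,0,0],
    [0,0,0]
  ],
  "grip": [-1,-1,-1]
}}

```text
clock: 14.32
tool_pos: [0.5093, 0.0812, 0.1807]
eef_rot: [0.995, 0.1, 0.0, 0.0]
contact_force: [0.4, -0.7, -0.8]
opening: 0.239
finger_force: 55.0
```

```bash
python3 st.py
```

```text
t 14.32 pos [0.5093 0.0812 0.1807] yaw 11.52 file x 0.1206 off -0.0007 F [ 0.39 -0.74 -0.81] M [ 0.024 -0.048  0.007]
```

>>> {"fn": "play_rows", "kwargs": {
  "translation": [
    [0.0008,0,0.001],
    [0,0,0],
    [0,0,0]
  ],
  "delta_rot": [
    [0,0,0],
    [0,0,0],
    [0,0,0]
  ],
  "grip": [-1,-1,-1]
}}

```text
clock: 14.7
tool_pos: [0.5101, 0.0814, 0.1797]
eef_rot: [0.995, 0.1, 0.0, 0.0]
contact_force: [0.1, -0.3, 0.0]
opening: 0.242
finger_force: 55.0
```

```bash
python3 st.py
```

```text
t 14.7 pos [0.5101 0.0814 0.1797] yaw 11.52 file x 0.1198 off -0.0007 F [ 0.08 -0.31  0.01] M [ 0.059  0.036 -0.01 ]
```

>>> {"fn": "play_rows", "kwargs": {
  "translation": [
    [0.0005,0,0.001],
    [0,0,0],
    [0,0,0]
  ],
  "delta_rot": [
    [0,0,0],
    [0,0,0],
    [0,0,0]
  ],
  "grip": [-1,-1,-1]
}}

```text
clock: 15.08
tool_pos: [0.5106, 0.0815, 0.1787]
eef_rot: [0.995, 0.1, 0.0, 0.0]
contact_force: [-0.7, -0.8, 0.1]
opening: 0.242
finger_force: 55.0
```

```bash
python3 st.py
```

```text
t 15.07 pos [0.5106 0.0815 0.1787] yaw 11.52 file x 0.1193 off -0.0007 F [-0.73 -0.76  0.07] M [0.041 0.042 0.033]
```

```bash
cat > avg.py <<'E'
from h import *
F=[];M=[]
for i in range(8):
    r.snapshot("wrist");s=r.get_state();F.append(s["contact_force"]);M.append(s["moment"])
F=np.array(F);M=np.array(M);print("F",F.mean(0).round(2),F.std(0).round(2),"M",M.mean(0).round(3),M.std(0).round(3),s["clock"])
E
python3 avg.py;python3 st.py
python3 - <<'E'
from h import *
im=r.snapshot("side");cv2.imwrite("pics/s3.png",cv2.resize(im[170:250,170:290],None,fx=6,fy=6,interpolation=cv2.INTER_CUBIC))
E
```

```text
F [-1.01 -0.18  0.52] [0.68 0.36 0.58] M [-0.004  0.019 -0.   ] [0.021 0.023 0.025] 15.475
t 15.47 pos [0.5106 0.0815 0.1787] yaw 11.53 file x 0.1193 off -0.0008 F [-1.79 -0.34 -0.15] M [-0.048 -0.005 -0.015]
```

View pics/s3.png

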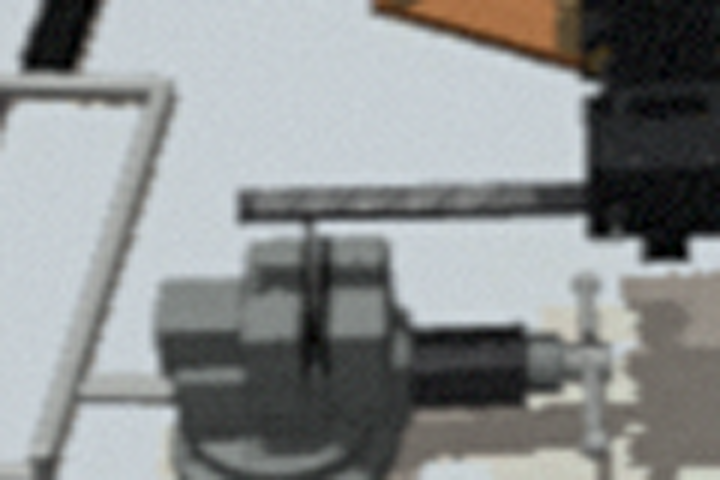

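>>> {"fn": "play_rows", "kwargs": {
  "translation": [
    [0.001,0,0.001],
    [0.001,0,0.001],
    [0.001,0,0.001],
    [0,0,0]
  ],
  "delta_rot": [
    [0,0,0],
    [0,0,0],
    [0,0,0],
    [0,0,0]
  ],
  "grip": [-1,-1,-1,-1]
}}

```text
clock: 16.02
tool_pos: [0.5135, 0.0821, 0.1757]
eef_rot: [0.995, 0.1, 0.0, 0.0]
contact_force: [-1.2, -1.4, 1.5]
opening: 0.243
finger_force: 55.0
```

```bash
python3 avg.py;python3 st.py
```

```text
F [-2.12 -0.24  2.19] [0.4  0.44 0.35] M [ 0.034 -0.021  0.006] [0.033 0.034 0.022] 16.425
t 16.43 pos [0.5135 0.0821 0.1758] yaw 11.52 file x 0.1163 off -0.0007 F [-2.43  0.54  2.23] M [ 0.025 -0.03   0.022]
```

>>> {"fn": "play_rows", "kwargs": {
  "translation": [
    [0.004,0,0],
    [0.004,0,0],
    [0.004,0,0],
    [0.003,0,0],
    [0,0,0]
  ],
  "delta_rot": [
    [0,0,0],
    [0,0,0],
    [0,0,0],
    [0,0,0],
    [0,0,0]
  ],
  "grip": [-1,-1,-1,-1,-1]
}}

```text
clock: 17.05
tool_pos: [0.5286, 0.0852, 0.1757]
eef_rot: [0.995, 0.1, 0.0, -0.0]
contact_force: [-1.1, -0.1, 3.1]
opening: 0.24
finger_force: 55.0
```

```bash
python3 avg.py;python3 st.py
```

```text
F [-1.29 -0.06  2.26] [0.52 0.73 0.45] M [ 0.038 -0.171 -0.007] [0.031 0.043 0.016] 17.45
t 17.45 pos [0.5284 0.0851 0.1758] yaw 11.52 file x 0.1011 off -0.0008 F [-1.69  1.    1.98] M [ 0.002 -0.161 -0.017]
```

>>> {"fn": "play_rows", "kwargs": {
  "translation": [
    [0.004,0,0],
    [0.004,0,0],
    [0.004,0,0],
    [0.004,0,0],
    [0.003,0,0]
  ],
  "delta_rot": [
    [0,0,0],
    [0,0,0],
    [0,0,0],
    [0,0,0],
    [0,0,0]
  ],
  "grip": [-1,-1,-1,-1,-1]
}}

```text
clock: 18.08
tool_pos: [0.547, 0.0889, 0.1757]
eef_rot: [0.995, 0.1, -0.0, 0.0]
contact_force: [-2.9, -1.0, 3.5]
opening: 0.241
finger_force: 55.0
```

```bash
python3 avg.py;python3 st.py
```

```text
F [-1.86 -0.36  3.57] [0.57 0.3  0.26] M [ 0.001 -0.024 -0.01 ] [0.031 0.051 0.023] 18.475
t 18.48 pos [0.547  0.0889 0.1758] yaw 11.52 file x 0.0821 off -0.0008 F [-1.31 -0.78  3.31] M [-0.031 -0.099 -0.031]
```

>>> {"fn": "play_rows", "kwargs": {
  "translation": [
    [0.004,0,-0.00025],
    [0.004,0,-0.00025],
    [0.004,0,-0.00025],
    [0.004,0,-0.00025],
    [0.004,0,-0.00025],
    [0.004,0,-0.00025],
    [0.004,0,-0.00025],
    [0.004,0,-0.00025]
  ],
  "delta_rot": [
    [0,0,0],
    [0,0,0],
    [0,0,0],
    [0,0,0],
    [0,0,0],
    [0,0,0],
    [0,0,0],
    [0,0,0]
  ],
  "grip": [-1,-1,-1,-1,-1,-1,-1,-1]
}}

```text
clock: 19.48
tool_pos: [0.5784, 0.0953, 0.1777]
eef_rot: [0.995, 0.1, -0.0, 0.0]
contact_force: [-3.1, 0.5, 3.5]
opening: 0.241
finger_force: 55.0
```

```bash
python3 avg.py;python3 st.py
```

```text
F [-2.01 -0.71  3.76] [0.39 0.41 0.46] M [-0.009  0.095 -0.004] [0.028 0.075 0.032] 19.875
t 19.88 pos [0.5784 0.0953 0.1778] yaw 11.52 file x 0.05 off -0.0008 F [-2.53 -1.16  3.16] M [0.013 0.022 0.02 ]
```

>>> {"fn": "play_rows", "kwargs": {
  "translation": [
    [0.001,0,-0.005],
    [0,0,-0.008],
    [0,0,-0.008],
    [0,0,0],
    [0,0,0],
    [-0.015,0,0],
    [-0.015,0,0],
    [-0.015,0,0],
    [-0.015,0,0],
    [-0.015,0,0],
    [0,0,0],
    [0,0,0.008],
    [0,0,0.007],
    [0,0,0],
    [0,0,0]
  ],
  "delta_rot": [
    [0,0,0],
    [0,0,0],
    [0,0,0],
    [0,0,0],
    [0,0,0],
    [0,0,0],
    [0,0,0],
    [0,0,0],
    [0,0,0],
    [0,0,0],
    [0,0,0],
    [0,0,0],
    [0,0,0],
    [0,0,0],
    [0,0,0]
  ],
  "grip": [-1,-1,-1,-1,-1,-1,-1,-1,-1,-1,-1,-1,-1,-1,-1]
}}

```text
clock: 21.75
tool_pos: [0.5058, 0.0805, 0.1835]
eef_rot: [0.995, 0.1, -0.0, 0.0]
contact_force: [0.0, -0.1, -1.6]
opening: 0.237
finger_force: 55.0
```

```bash
python3 avg.py;python3 st.py
```

```text
F [ 0.14 -0.21 -0.85] [0.4  0.48 0.6 ] M [-0.01   0.083  0.002] [0.031 0.042 0.051] 22.15
t 22.15 pos [0.5057 0.0805 0.1838] yaw 11.52 file x 0.1243 off -0.0007 F [-0.21 -0.12 -0.55] M [-0.017  0.018 -0.048]
```

>>> {"fn": "play_rows", "kwargs": {
  "translation": [
    [0.0015,0,0.002],
    [0.0015,0,0.002],
    [0.0015,0,0.002],
    [0.0015,0,0.002],
    [0.001,0,0.001],
    [0.001,0,0]
  ],
  "delta_rot": [
    [0,0,0],
    [0,0,0],
    [0,0,0],
    [0,0,0],
    [0,0,0],
    [0,0,0]
  ],
  "grip": [-1,-1,-1,-1,-1,-1]
}}

```text
clock: 22.9
tool_pos: [0.5134, 0.0821, 0.1747]
eef_rot: [0.995, 0.1, -0.0, 0.0]
contact_force: [-2.3, -0.5, 1.9]
opening: 0.237
finger_force: 55.0
```

```bash
python3 avg.py;python3 st.py
```

```text
F [-1.86 -0.24  1.72] [0.37 0.5  0.61] M [ 0.016 -0.021  0.027] [0.036 0.026 0.04 ] 23.3
t 23.3 pos [0.5136 0.0821 0.1748] yaw 11.52 file x 0.1162 off -0.0008 F [-1.41 -0.61  2.  ] M [0.045 0.006 0.028]
```

>>> {"fn": "play_rows", "kwargs": {
  "translation": [
    [0.004,0,0.00025],
    [0.004,0,0.00025],
    [0.004,0,0.00025],
    [0.004,0,0.00025],
    [0.004,0,0],
    [0.004,0,0],
    [0.004,0,0],
    [0.004,0,0],
    [0.004,0,0],
    [0.004,0,-0.00035],
    [0.004,0,-0.00035],
    [0.004,0,-0.00035],
    [0.004,0,-0.00035],
    [0.004,0,-0.00035],
    [0.004,0,-0.00035],
    [0.004,0,-0.00035]
  ],
  "delta_rot": [
    [0,0,0],
    [0,0,0],
    [0,0,0],
    [0,0,0],
    [0,0,0],
    [0,0,0],
    [0,0,0],
    [0,0,0],
    [0,0,0],
    [0,0,0],
    [0,0,0],
    [0,0,0],
    [0,0,0],
    [0,0,0],
    [0,0,0],
    [0,0,0]
  ],
  "grip": [-1,-1,-1,-1,-1,-1,-1,-1,-1,-1,-1,-1,-1,-1,-1,-1]
}}

```text
clock: 25.3
tool_pos: [0.5764, 0.0949, 0.1762]
eef_rot: [0.995, 0.1, -0.0, 0.0]
contact_force: [-3.4, -0.4, 4.2]
opening: 0.246
finger_force: 55.0
```

```bash
python3 avg.py;python3 st.py
```

```text
F [-2.08 -0.45  3.66] [0.69 0.23 0.45] M [-0.019  0.054 -0.013] [0.039 0.089 0.03 ] 25.7
t 25.7 pos [0.5765 0.0949 0.1763] yaw 11.52 file x 0.052 off -0.0008 F [-1.32 -0.71  4.65] M [ 0.027 -0.051  0.007]
```

>>> {"fn": "play_rows", "kwargs": {
  "translation": [
    [0.001,0,-0.005],
    [0,0,-0.008],
    [0,0,-0.008],
    [0,0,0],
    [0,0,0],
    [-0.015,0,0],
    [-0.015,0,0],
    [-0.015,0,0],
    [-0.015,0,0],
    [-0.013,0,0],
    [0,0,0],
    [0,0,0.007],
    [0,0,0.0065],
    [0,0,0]
  ],
  "delta_rot": [
    [0,0,0],
    [0,0,0],
    [0,0,0],
    [0,0,0],
    [0,0,0],
    [0,0,0],
    [0,0,0],
    [0,0,0],
    [0,0,0],
    [0,0,0],
    [0,0,0],
    [0,0,0],
    [0,0,0],
    [0,0,0]
  ],
  "grip": [-1,-1,-1,-1,-1,-1,-1,-1,-1,-1,-1,-1,-1,-1]
}}

```text
clock: 27.45
tool_pos: [0.5056, 0.0805, 0.1828]
eef_rot: [0.995, 0.1, -0.001, 0.0]
contact_force: [-0.1, -0.4, -0.8]
opening: 0.246
finger_force: 55.0
```

>>> {"fn": "play_rows", "kwargs": {
  "translation": [
    [0.0015,0,0.002],
    [0.0015,0,0.002],
    [0.0015,0,0.002],
    [0.0015,0,0.002],
    [0.001,0,0.0015],
    [0.001,0,0.001],
    [0.001,0,0]
  ],
  "delta_rot": [
    [0,0,0],
    [0,0,0],
    [0,0,0],
    [0,0,0],
    [0,0,0],
    [0,0,0],
    [0,0,0]
  ],
  "grip": [-1,-1,-1,-1,-1,-1,-1]
}}

```text
clock: 28.32
tool_pos: [0.5144, 0.0823, 0.1732]
eef_rot: [0.995, 0.1, -0.0, 0.0]
contact_force: [-1.0, 0.1, 1.7]
opening: 0.243
finger_force: 55.0
```

```bash
python3 avg.py;python3 st.py
```

```text
F [-1.12 -0.3   1.4 ] [0.29 0.42 0.27] M [ 0.015 -0.008 -0.009] [0.022 0.036 0.013] 28.725
t 28.73 pos [0.5145 0.0823 0.1732] yaw 11.52 file x 0.1153 off -0.0008 F [-1.37 -0.04  1.64] M [ 0.021 -0.053  0.002]
```

>>> {"fn": "play_rows", "kwargs": {
  "translation": [
    [0.001,0,0.001],
    [0.001,0,0.001],
    [0.001,0,0.0005],
    [0,0,0]
  ],
  "delta_rot": [
    [0,0,0],
    [0,0,0],
    [0,0,0],
    [0,0,0]
  ],
  "grip": [-1,-1,-1,-1]
}}

```text
clock: 29.22
tool_pos: [0.5175, 0.0829, 0.1706]
eef_rot: [0.995, 0.1, -0.0, 0.0]
contact_force: [-3.1, -0.4, 2.9]
opening: 0.24
finger_force: 55.0
```

```bash
python3 avg.py;python3 st.py
```

```text
F [-2.33 -0.48  2.4 ] [0.34 0.4  0.69] M [0.023 0.001 0.002] [0.033 0.015 0.028] 29.625
t 29.62 pos [0.5174 0.0829 0.1707] yaw 11.53 file x 0.1123 off -0.0008 F [-1.83 -0.88  2.08] M [0.047 0.003 0.024]
```

>>> {"fn": "play_rows", "kwargs": {
  "translation": [
    [0.004,0,0],
    [0.004,0,-0.0002],
    [0.004,0,-0.0002],
    [0.004,0,-0.0002],
    [0.004,0,-0.0002],
    [0.004,0,-0.0002],
    [0.004,0,-0.0003],
    [0.004,0,-0.0003],
    [0.004,0,-0.0004],
    [0.004,0,-0.0004],
    [0.004,0,-0.0004],
    [0.004,0,-0.0004],
    [0.004,0,-0.0004],
    [0.004,0,-0.0004],
    [0.004,0,-0.0004]
  ],
  "delta_rot": [
    [0,0,0],
    [0,0,0],
    [0,0,0],
    [0,0,0],
    [0,0,0],
    [0,0,0],
    [0,0,0],
    [0,0,0],
    [0,0,0],
    [0,0,0],
    [0,0,0],
    [0,0,0],
    [0,0,0],
    [0,0,0],
    [0,0,0]
  ],
  "grip": [-1,-1,-1,-1,-1,-1,-1,-1,-1,-1,-1,-1,-1,-1,-1]
}}

```text
clock: 31.5
tool_pos: [0.5764, 0.0949, 0.1751]
eef_rot: [0.995, 0.1, -0.0, 0.0]
contact_force: [-2.9, -0.3, 4.2]
opening: 0.242
finger_force: 55.0
```

```bash
python3 avg.py;python3 st.py
python3 - <<'E'
from h import *
im=r.snapshot("side");cv2.imwrite("pics/s4.png",cv2.resize(im[150:250,170:310],None,fx=5.7,fy=5.7,interpolation=cv2.INTER_CUBIC))
E
```

```text
F [-2.46 -0.67  4.03] [0.2  0.41 0.52] M [-0.003  0.091 -0.007] [0.03  0.071 0.025] 31.9
t 31.9 pos [0.5765 0.0949 0.1752] yaw 11.53 file x 0.052 off -0.0008 F [-2.32 -0.23  3.7 ] M [ 0.047  0.019 -0.038]
```

View pics/s4.png

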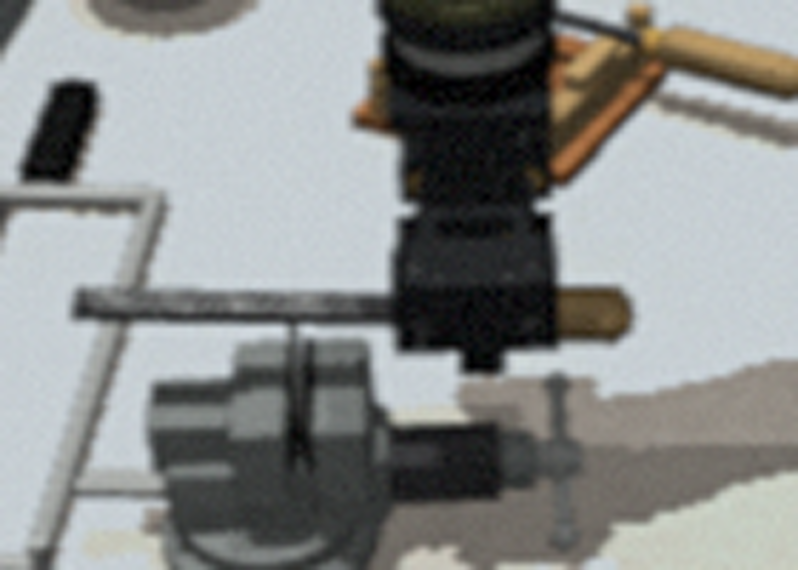

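The third stroke finished with the blade at the heel third on the strap tip (crop (292,325)). The file looks slightly tip-up in the grip, so I'll lift it and measure the tilt.

>>> {"fn": "play_rows", "kwargs": {
  "translation": [
    [0.001,0,-0.005],
    [0,0,-0.008],
    [0,0,-0.02],
    [0,0,-0.03],
    [0,0,-0.03],
    [0,0,-0.03],
    [0,0,0],
    [0,0,0],
    [0,0,0]
  ],
  "delta_rot": [
    [0,0,0],
    [0,0,0],
    [0,0,0],
    [0,0,0],
    [0,0,0],
    [0,0,0],
    [0,0,0],
    [0,0,0],
    [0,0,0]
  ],
  "grip": [-1,-1,-1,-1,-1,-1,-1,-1,-1]
}}

```text
clock: 33.08
tool_pos: [0.5765, 0.0949, 0.2967]
eef_rot: [0.995, 0.1, -0.001, 0.0]
contact_force: [0.1, 0.7, -0.8]
opening: 0.24
finger_force: 55.0
```

```bash
python3 avg.py;python3 st.py;cat > tilt.py <<'E'
from h import *
ks=cam("side");s=r.get_state();im=r.snapshot("side")
ds=r.silhouettes("side","flat_file");T=R.from_quat(s["eef_rot"])
P=lambda x,z,th:s["tool_pos"]+T.apply([[x*np.cos(th)+.0, 0, .0458-z-x*np.sin(th)]])
for d in ds[:2]:
    m=d["pixels"];v,u=np.nonzero(m);print(d["confidence"],len(u),u.min(),u.max(),v.mean())
    cols=np.unique(u);c=np.array([[x,v[u==x].mean()] for x in cols if (u==x).sum()>=3]);
    for th in np.radians([-4,-2,0,1,2,3,4,6]):
        a=proj(ks,np.vstack([P(.06,.0025,th),P(.17,.0025,th)]));sl=(a[1,1]-a[0,1])/(a[1,0]-a[0,0])
        lo,hi=sorted(a[:,0]);q=c[(c[:,0]>lo)&(c[:,0]<hi)]
        if len(q)>5:
            f=np.polyfit(q[:,0],q[:,1],1);print(np.degrees(th).round(1),"pred",sl.round(4),"meas",f[0].round(4),"off",(np.polyval(f,a[:,0])-a[:,1]).round(2))
E
python3 tilt.py
```

```text
F [ 0.19 -0.07 -1.21] [0.44 0.46 0.6 ] M [-0.017  0.112 -0.003] [0.02  0.035 0.045] 33.475
t 33.48 pos [0.5771 0.0951 0.2979] yaw 11.53 file x 0.0513 off -0.0008 F [ 1.03  0.8  -0.63] M [-0.012  0.11   0.057]
0.76 353 176 279 164.19830028328613
-4.0 pred -0.0883 meas -0.0121 off [-2.5  -5.97]
-2.0 pred -0.0586 meas -0.0119 off [-1.77 -3.91]
0.0 pred -0.029 meas -0.0119 off [-1.03 -1.82]
1.0 pred -0.0143 meas -0.0119 off [-0.66 -0.77]
2.0 pred 0.0005 meas -0.0119 off [-0.29  0.28]
3.0 pred 0.0152 meas -0.0119 off [0.08 1.33]
4.0 pred 0.0299 meas -0.0119 off [0.45 2.39]
6.0 pred 0.0595 meas -0.0117 off [1.19 4.51]
0.24 2199 195 271 232.80673033196908
-4.0 pred -0.0883 meas 0.0927 off [68.44 60.21]
-2.0 pred -0.0586 meas 0.0927 off [69.16 62.24]
0.0 pred -0.029 meas 0.0927 off [69.89 64.29]
1.0 pred -0.0143 meas 0.0927 off [70.26 65.32]
2.0 pred 0.0005 meas 0.0927 off [70.63 66.36]
3.0 pred 0.0152 meas 0.0927 off [71.  67.4]
4.0 pred 0.0299 meas 0.0927 off [71.37 68.45]
6.0 pred 0.0595 meas 0.0927 off [72.11 70.56]
```

>>> {"fn": "play_rows", "kwargs": {
  "translation": [
    [0,0,0],
    [0,0,0],
    [0,0,0],
    [0,0,0],
    [0.009,0.037,0],
    [0.009,0.037,0],
    [0.009,0.037,0],
    [0.009,0.037,0],
    [0.009,0.036,0],
    [0.009,0.036,0],
    [0.009,0.036,0],
    [0.009,0.036,0],
    [0,0,0.03],
    [0,0,0.04],
    [0,0,0.04],
    [0,0,0.03],
    [0,0,0],
    [0,0,0],
    [0,0,0]
  ],
  "delta_rot": [
    [0,0,7.5],
    [0,0,7.5],
    [0,0,7.5],
    [0,0,7.6],
    [0,0,0],
    [0,0,0],
    [0,0,0],
    [0,0,0],
    [0,0,0],
    [0,0,0],
    [0,0,0],
    [0,0,0],
    [0,0,0],
    [0,0,0],
    [0,0,0],
    [0,0,0],
    [0,0,0],
    [0,0,0],
    [0,0,0]
  ],
  "grip": [-1,-1,-1,-1,-1,-1,-1,-1,-1,-1,-1,-1,-1,-1,-1,-1,-1,-1,-1]
}}

```text
clock: 35.95
tool_pos: [0.5534, -0.205, 0.1597]
eef_rot: [0.987, -0.161, 0.002, 0.0]
contact_force: [-0.5, 0.4, -0.5]
opening: 0.241
finger_force: 55.0
```

Run:
```python
from h import *
go([.5526,-.2056,.12],-18.58);cv2.imwrite("pics/w5.png",r.snapshot("wrist"))
```

```text
pos [ 0.5534 -0.205   0.1597] yaw -18.58 rotvec [ 0.   -0.18 -0.  ] trans [-0.0005  0.0008  0.0397]
```

View pics/w5.png

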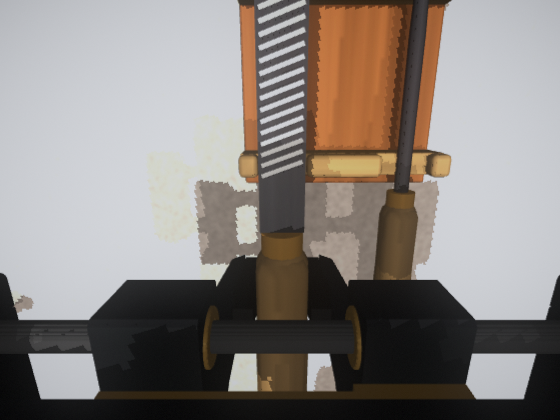

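The file is lined up over its slot (blade column 281, notch at (281,165)) and the round file is undisturbed. I'll lower it and pitch the tip down 1.3°.

>>> {"fn": "play_rows", "kwargs": {
  "translation": [
    [0,0.0008,0.02],
    [0,0,0.02],
    [0.0005,0,0],
    [0,0,0],
    [0,0,0]
  ],
  "delta_rot": [
    [0,0,0],
    [0,0,0],
    [0,-1.3,0],
    [0,0,0],
    [0,0,0]
  ],
  "grip": [-1,-1,-1,-1,-1]
}}

```text
clock: 36.62
tool_pos: [0.5527, -0.2056, 0.1181]
eef_rot: [0.987, -0.161, -0.011, -0.002]
contact_force: [0.3, -0.5, -1.4]
opening: 0.239
finger_force: 55.0
```

Run:
```python
from h import *
go([.5526,-.2056,.0818],-18.58);s=r.get_state()
print(R.from_quat(s["eef_rot"]).as_matrix().round(4))
```

```text
pos [ 0.5527 -0.2056  0.1181] yaw -18.58 rotvec [0.   1.26 0.  ] trans [-0.0001  0.      0.0363]
[[ 0.9477 -0.3186 -0.0209]
 [-0.3185 -0.9479  0.007 ]
 [-0.022   0.     -0.9998]]
```

>>> {"fn": "play_rows", "kwargs": {
  "translation": [
    [0.001,0,0.012],
    [0.001,0,0.01],
    [0,0,0.007],
    [0,0,0.003],
    [0,0,0.002],
    [0,0,0.001],
    [0,0,0],
    [0,0,0]
  ],
  "delta_rot": [
    [0,0,0],
    [0,0,0],
    [0,0,0],
    [0,0,0],
    [0,0,0],
    [0,0,0],
    [0,0,0],
    [0,0,0]
  ],
  "grip": [-1,-1,-1,-1,-1,-1,-1,-1]
}}

```text
clock: 37.62
tool_pos: [0.5539, -0.206, 0.0833]
eef_rot: [0.987, -0.161, -0.011, -0.002]
contact_force: [-0.3, 0.6, -1.4]
opening: 0.237
finger_force: 55.0
```

```bash
python3 avg.py; python3 st.py
```

```text
F [-0.03  0.15 -1.28] [0.58 0.51 0.3 ] M [0.073 0.074 0.004] [0.029 0.025 0.026] 38.025
t 38.02 pos [ 0.5538 -0.206   0.0831] yaw -18.58 file x 0.1343 off 0.2896 F [ 0.16 -0.25 -1.17] M [ 0.087  0.127 -0.055]
```

No contact yet, so I'll ease down until it bears.

>>> {"fn": "play_rows", "kwargs": {
  "translation": [
    [0,0,0.0005],
    [0,0,0.0005],
    [0,0,0.0005],
    [0,0,0]
  ],
  "delta_rot": [
    [0,0,0],
    [0,0,0],
    [0,0,0],
    [0,0,0]
  ],
  "grip": [-1,-1,-1,-1]
}}

```text
clock: 38.52
tool_pos: [0.5537, -0.206, 0.0816]
eef_rot: [0.987, -0.161, -0.011, -0.002]
contact_force: [-0.1, 1.6, 0.1]
opening: 0.241
finger_force: 55.0
```

```bash
python3 avg.py
```

```text
F [-0.25  0.   -0.28] [0.65 0.35 0.52] M [0.105 0.083 0.021] [0.024 0.036 0.02 ] 38.925
```

>>> {"fn": "play_rows", "kwargs": {
  "translation": [
    [0,0,0],
    [0,0,0],
    [0,0,0],
    [0,0,0],
    [0,0,0],
    [0,0,0]
  ],
  "delta_rot": [
    [0,0,0],
    [0,0,0],
    [0,0,0],
    [0,0,0],
    [0,0,0],
    [0,0,0]
  ],
  "grip": [-0.4,-0.3,-0.2,-0.1,0,0.1],
  "squeeze": 5
}}

```text
clock: 39.67
tool_pos: [0.5538, -0.206, 0.0815]
eef_rot: [0.987, -0.161, -0.011, -0.002]
contact_force: [0.7, -0.4, -0.3]
opening: 0.551
finger_force: 0.0
```

>>> {"fn": "play_rows", "kwargs": {
  "translation": [
    [0,0,0],
    [0,0,-0.01],
    [0,0,-0.02],
    [0,0,-0.03],
    [0,0,-0.03],
    [0,0,-0.03],
    [0,0,0],
    [0,0,0]
  ],
  "delta_rot": [
    [0,0,0],
    [0,0,0],
    [0,0,0],
    [0,0,0],
    [0,0,0],
    [0,0,0],
    [0,0,0],
    [0,0,0]
  ],
  "grip": [0.1,0.1,0.1,0.1,0.1,0.1,0.1,0.1]
}}

```text
clock: 40.67
tool_pos: [0.5561, -0.2067, 0.2019]
eef_rot: [0.987, -0.161, -0.011, -0.002]
contact_force: [-0.4, -0.6, 0.5]
opening: 0.55
finger_force: 0.0
```

Run:
```python
from h import *
k=cam("wrist");im=r.snapshot("wrist");cv2.imwrite("pics/w6.png",im);s=r.get_state();print(s["tool_pos"],s["opening"],s["clock"],s["contact_force"])
for t in("flat_file","round_file"):
    print(t,[(np.round(d["point"],4).tolist(),round(d["confidence"],2)) for d in r.look_for("wrist",t)])
print(proj(k,[[.5815,-.2165,.043],[.5815-.0947,-.2165+.0319,.0385]]))
```

```text
[ 0.5557903  -0.20662879  0.20126389] 0.553549675569852 40.725 [-0.02296988  1.18899547 -0.43473903]
flat_file [([0.6046, -0.2207, 0.0405], 0.72)]
round_file [([0.5556, -0.281, 0.0417], 0.6)]
[[282.16920718 179.12147764]
 [282.11107594 291.52178772]]
```

View pics/w6.png

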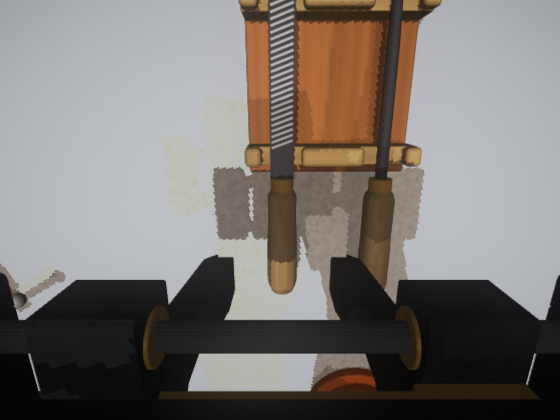

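The file lies in its slot, with its heel at (282,179) and handle end at (282,292), exactly where the original pose projects. I'm handing in.

```bash
python3 -c "
from plant import r
print(r.finish_job())"
```

```text
the job is handed in; nothing more can be done
None
```

I made three forward strokes at about 3–5 N, each followed by a lift clear of the strap, then laid the flat file back in its slot; the job is handed in, but no verdict was returned.

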